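# Knock the stop peg down, flip the kickstand and hold the frame upright

## Task

With the mallet, knock the orange stop peg beside the leaning wooden frame fully down, then set the mallet back on the bench clear of the blue jig. Next flip the frame's kickstand over the top and all the way down, and only then raise the frame until it stands upright and finish while still holding it there with the gripper, because it tips back when let go. Do not press the peg with the fingers and leave the other things on the bench where they are.

Things in the scene. Friction and masses are not known exactly. Their poses are not given: they have to be found in the camera images.
- jig: blue steel base plate, 90 (x) by 330 (y) by 12 mm, fixed to the bench, carrying the hinged wooden frame. Origin: centre of its underside, on the bench. x points level to the side the frame leans to (away from the robot), y along the frame's width, z up. A steel sleeve (26 mm across, top 75 mm over the bench) guides the peg. The kickstand falls to the -x side, reaching 120 mm out at y 0
- hinge_line (a point): middle of the frame's hinge line, which runs along the jig's y axis, 20 mm straight above the jig's origin
- frame (a joint): lean of the frame about the hinge line, rad: 0 upright (-0.02 stop), 0.40 leaning back, top towards jig +x, on its stop (start). A sprung hinge drives it back to 0.40 when let go; upright takes about 3 N at the top. Brown fibreboard panel 180 wide (jig y), 230 high from the hinge line, 16 mm thick, centred on the hinge line; window 90 wide from 140 to 195 mm, so the top rail is 35 mm high
- frame_top (a point): middle of the frame's top edge, 230 mm along the frame from the hinge line; the panel is 16 mm thick here. Its z axis points up along the frame and leans with it, its x axis is the panel's normal
- kickstand (a joint): angle of the kickstand from the frame, rad: 0 stowed up along the -x face (start near 0), 2.44 fully down (stop). It swings up and over to jig -x under gravity alone: at the frame's start lean it is vertical at 0.40, falls down by itself beyond that and back before. Aluminium rod 12 mm thick in the middle of the frame's width; hub pin 115 mm above the hinge line, 24 mm out from mid-panel
- kickstand_foot (a point): centre of the kickstand's black rubber foot (ball 18 mm across), 150 mm from the hub pin; when stowed it sticks up 35 mm above the frame's top edge
- peg (a joint): how far the orange stop peg is pressed down, m: 0 standing up (start), 0.026 fully down. Stiff and sprung: takes about 9 to 12 N (more for a fast blow), and stays where it is left
- peg_top (a point): centre of the peg's flat top, 12 mm across, 105 mm over the bench when up and 79 mm when down; in the jig's frame at x -1.5, y -130 mm
- mallet: mallet standing on one striking face of its black cylindrical head (38 mm across, 75 mm high), 0.3 kg, wooden handle level. Origin: centre of the lower face. z up along the head, the handle sticks out along -x from x -16 to -151 mm, 20 wide (y), 24 high, its middle 37.5 mm above the lower face; the centre of mass lies about 8 mm from the head axis towards the handle
- driver: aluminium power screwdriver lying on its side, 210 long (x), 36 mm thick; a bystander to leave alone. Origin on the bench
- bracket_a: zinc U bracket 50 by 34 by 25 mm on the bench, bystander
- bracket_b: zinc U bracket 50 by 34 by 25 mm on the bench, bystander
- batten: pale wooden batten 240 by 30 by 22 mm on the bench, bystander
- glue: yellow glue bottle, 56 mm across, 130 mm high, bystander
- lug (a point): end of a steel lug (6 mm thick, 14 high) that sticks 57 mm out of the frame's -y edge, 75 mm above the hinge line, and leans with it. While the peg is up the lug strikes it at a lean of about 0.1 rad, so that the frame cannot stand upright; it passes over the lowered peg
There are look-alikes about, which are no part of the job. There is more than one size of the mallet; the job needs the smaller.

How it is judged:
By the outcome, as a careful person would: the job done as asked, in the order asked, and still so for the second after the job is handed in, while the arm keeps its last pose, push and grip.
It also fails if it takes over 72 s, if anything falls off the work surface, if the arm or the gripper's body presses on something with over 40 N, if the wrist force passes 120 N, or if a joint passes its speed limit or range.

## Robot

A 6-joint arm with a two-finger parallel gripper is mounted at the origin on the work surface. World frame = base frame: x ahead of the robot, y to its left, z up, the work surface at z = 0. Lengths are in m, angles in rad, forces in N, time in s.
With the tool pointing down it reaches from about 0.3 to 0.75 m from the base axis. Payload 8.5 kg.
Tool frame: the origin (TCP) lies midway between the tips of the shut fingers; the grasp point (between the pads) lies 19 mm behind it; z points along the fingers, y is the line along which they close (so a half turn about z gives the same grasp; the last joint's range is limited). The gripper opens to 88 mm and grips with 3 to 60 N. Pads are 18 mm wide; open, the fingers measure 123 mm over their backs; the gripper's body (75 mm by 187 mm) begins 45 mm behind the grasp point.
Start: joints at [1.042, 0.381, 1.297, -0, 1.464, -0.215], TCP at [0.17, 0.523, 0.239] pointing down, gripper open.
Joint ranges: [-3.11, 3.11], [-0.89, 2.33], [0.22, 2.48], [-1.42, 4.56], [0.17, 2.85], [-2.88, 2.88]. Speed limits (rad/s): [2.39, 2.39, 3.14, 3.14, 3.14, 3.14].

## Interface

Orientations are given as a rotation vector (axis times angle).
In Python, from workcell import manip gives the robot as it stands. The module is installed in compiled form; this text tells all that it offers.
- The arm moves only by the tool arm_command, never from a script. Its argument "plan" is a list of rows, each an object with "offset": the shift along the tool's x, y, z in mm, a list of three; "delta_rot": the turn, a rotation vector about the tool's x, y, z in rad, a list of three; "gripper": the closure, from 0 (fully open) to 1 (shut). In form: [{"offset": [tx, ty, tz], "delta_rot": [ax, ay, az], "gripper": gripper}, ...]. A call has 1 to 8 rows; each row is the pose to reach, as a shift and turn from the pose commanded when the call began, along the tool's axes at that moment; what a row does not reach only later rows make up. A row lasts 1/8 s, in which the tool goes at most 62.5 mm and 10.7 degrees, less where a joint would pass 70% of its speed; a pose out of reach is approached as far as the arm can. A call with a gripper value outside its range is refused whole. The fingers move at their own pace and stop on an object; "squeeze" is the grip in N (left out, the last holds). Time passes only in rows, so rows that repeat a pose let the fingers close. It gives the time, the measured TCP pose, the force, the opening and the grip force at its end, in the units of the state.
- manip.get_state(): the state, without advancing time (a new reading comes with each control period).
- manip.grab_frame(name): name is "side" or "top" or "wrist"; returns the picture (480x640x3 uint8, blue, green, red); there is no depth.
- manip.get_calibration(name): a dict with "camera_matrix" (3x3 intrinsics, pixels), "R" (3x3) and "t" (3): a world point X has camera coordinates R X + t. Camera axes: x right, y down, z forward; pixel columns grow to the right and rows downward; lengths in m; the calibration is good to about 2 mm. A picture is of the moment at which its call begins: read the wrist's pose just before it. get_calibration takes no time and is no camera call; for the wrist camera it gives the pose at the moment of the call.
- manip.job_done(): hands the job in; it is judged then, once.
The state is a dict: "time_s": time; "joint_positions": joint angles; "joint_vel": joint speeds; "effort": joint torques, N m; "eef_pos": TCP position; "ee_rot": TCP orientation; "ft_force": force on the tool from outside, world axes, zero at the start; "wrist_torque": the same for the moment, N m; "opening": finger opening in m; "grip_force": force on a finger pad.
Only numpy, scipy, OpenCV 4.12 (cv2) and the standard library are available. Lean on these libraries where they do the work, as an engineer would, in place of code of your own. Each camera call takes 0.05 s, during which the arm holds its last target. There are 200 camera calls.

## Working session

There is one attempt and no reset: what is moved stays moved. The work goes in short steps, Python scripts to look and compute and a tool call to move; the robot and the scene stay as the last step left them, time stands still between calls to the robot, and variables do not carry over. Pictures are saved under pics/ and viewed, at most 10 in all, crops included, and the job is handed in when it is done.

Besides the shell and the picture viewer there is one more tool, called after "Emit:" by a JSON object that holds its "api" and its "payload", one argument or row to a line. arm_command: Moves the arm, as the interface text tells. Its arguments: {"type":"object","properties":{"plan":{"type":"array","items":{"type":"object","properties":{"offset":{"type":"array","items":{"type":"number"}},"delta_rot":{"type":"array","items":{"type":"number"}},"gripper":{"type":"number"}}}},"squeeze":{"type":"number"}},"required":["plan"]}

```bash
mkdir -p pics; cat > h.py <<'E'
import numpy as np, cv2
from scipy.spatial.transform import Rotation as Ro
from workcell import manip
def ray(c,u,v):
    K=np.array(c["camera_matrix"]);R=np.array(c["R"]);t=np.array(c["t"])
    d=R.T@np.linalg.inv(K)@[u,v,1]; return -R.T@t,d
def plane(c,u,v,z):
    o,d=ray(c,u,v); return o+d*(z-o[2])/d[2]
def tri(c1,p1,c2,p2):
    o1,d1=ray(c1,*p1);o2,d2=ray(c2,*p2)
    s=np.linalg.lstsq(np.stack([d1,-d2],1),o2-o1,rcond=None)[0]
    a,b=o1+s[0]*d1,o2+s[1]*d2; return (a+b)/2,np.linalg.norm(a-b)
def proj(c,X):
    p=np.array(c["camera_matrix"])@(np.array(c["R"])@X+np.array(c["t"])); return p[:2]/p[2]
def toolshift(s,target,yaw=None):
    R=Ro.from_rotvec(s["ee_rot"]).as_matrix(); return R.T@(np.array(target)-s["eef_pos"])*1000
E
python3 - <<'E'
from h import *
s=manip.get_state();print({k:np.round(v,3).tolist() for k,v in s.items()});print(Ro.from_rotvec(s["ee_rot"]).as_matrix().round(3))
for n in("side","top"):
    im=manip.grab_frame(n);cv2.imwrite(f"pics/{n}0.png",im);c=manip.get_calibration(n);o,d=ray(c,320,240);print(n,o.round(3),d.round(3))
E
```

```text
{'time_s': 0.0, 'joint_positions': [1.042, 0.381, 1.298, -0.0, 1.464, -0.215], 'joint_vel': [0.001, 0.002, 0.0, -0.001, -0.0, -0.0], 'effort': [0.0, -43.793, -22.456, 0.071, 0.035, -0.0], 'eef_pos': [0.17, 0.523, 0.238], 'ee_rot': [-0.491, -3.103, 0.002], 'ft_force': [-0.296, -0.958, -0.356], 'wrist_torque': [-0.026, 0.015, -0.012], 'grip_force': 0.0, 'opening': 0.088}
[[-0.951  0.309 -0.001]
 [ 0.309  0.951 -0.001]
 [ 0.    -0.001 -1.   ]]
side [ 0.827 -1.031  1.15 ] [-0.271  0.72  -0.639]
top [0.287 0.029 1.82 ] [ 0.105 -0.002 -0.995]
```

View pics/top0.png

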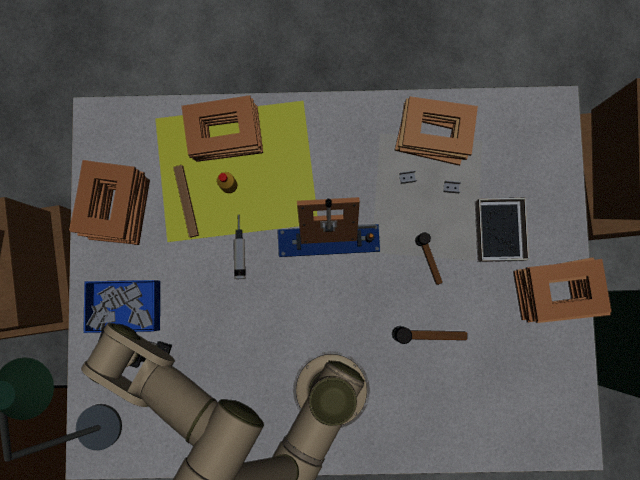

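View pics/side0.png

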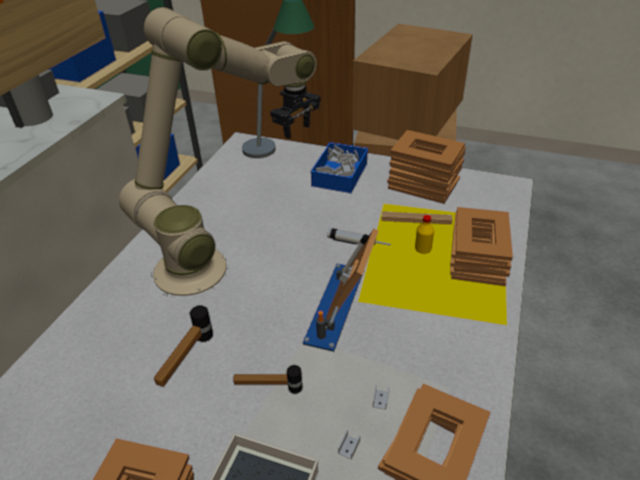

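The top view shows the jig at about (328,240) with the frame top rail near (328,203), the foot at (328,202) and the peg at (370,237). Candidates for the mallet are the one with its head at (423,239) and handle end at (438,283), which is smaller, and a larger one with its head at (402,335) and handle end at (466,336). The orange frame stacks are decoys. I choose (423,239) and will check it with a crop and sizes.

```bash
python3 - <<'E'
from h import *
a=cv2.imread("pics/top0.png");b=cv2.imread("pics/side0.png")
ct=manip.get_calibration("top");cs=manip.get_calibration("side")
A=cv2.resize(a[185:350,265:480],None,fx=3.6,fy=3.6,interpolation=cv2.INTER_CUBIC);cv2.imwrite("pics/c1.png",np.clip(A*1.6,0,255).astype(np.uint8))
h=cv2.cvtColor(a,cv2.COLOR_BGR2HSV)
def big(m,x0,x1,y0,y1):
    q=np.zeros_like(m);q[y0:y1,x0:x1]=m[y0:y1,x0:x1];return q
# jig
m=big(cv2.inRange(h,(105,120,40),(125,255,255)),265,395,215,265)
pts=cv2.findNonZero(m);r=cv2.minAreaRect(pts);P=np.array([plane(ct,*p,.012) for p in cv2.boxPoints(r)])
print("jig",r,P.round(4).tolist(),np.linalg.norm(np.diff(P,axis=0),axis=1).round(3))
for nm,box in(("small",(405,450,228,292)),("large",(385,475,320,350))):
    dk=big(cv2.inRange(h,(0,0,0),(180,255,45)),*box)
    br=big(cv2.inRange(h,(5,90,46),(20,255,255)),*box)
    for k,mm,z in(("head",dk,.075),("handle",br,.0495)):
        p=cv2.findNonZero(mm)
        if p is None: print(nm,k,None);continue
        r=cv2.minAreaRect(p);Q=np.array([plane(ct,*x,z) for x in cv2.boxPoints(r)])
        print(nm,k,len(p),np.round(r[0],1),Q.mean(0).round(4),np.linalg.norm(np.diff(Q,axis=0),axis=1).round(3),Q.round(3).tolist())
E
```

```text
jig ((328.3448486328125, 240.12997436523438), (27.12256622314453, 100.74481964111328), 86.90594482421875) [[0.5167, 0.1639, 0.012], [0.5277, -0.1645, 0.012], [0.439, -0.1666, 0.012], [0.4279, 0.1603, 0.012]] [0.329 0.089 0.327]
small head 194 [431.6 257.7] [ 0.4095 -0.3222  0.075 ] [0.048 0.164 0.048] [[0.475, -0.267, 0.075], [0.495, -0.311, 0.075], [0.344, -0.377, 0.075], [0.324, -0.334, 0.075]]
small handle 237 [432.  263.6] [ 0.3924 -0.3278  0.0495] [0.018 0.13  0.018] [[0.451, -0.299, 0.05], [0.457, -0.316, 0.05], [0.334, -0.357, 0.05], [0.328, -0.34, 0.05]]
large head 269 [401.8 334.4] [ 0.1737 -0.2212  0.075 ] [0.047 0.063 0.047] [[0.168, -0.182, 0.075], [0.209, -0.204, 0.075], [0.18, -0.26, 0.075], [0.139, -0.238, 0.075]]
large handle 458 [438.5 335. ] [ 0.168  -0.3395  0.0495] [0.172 0.025 0.172] [[0.182, -0.254, 0.05], [0.179, -0.426, 0.05], [0.154, -0.425, 0.05], [0.157, -0.253, 0.05]]
```

View pics/c1.png

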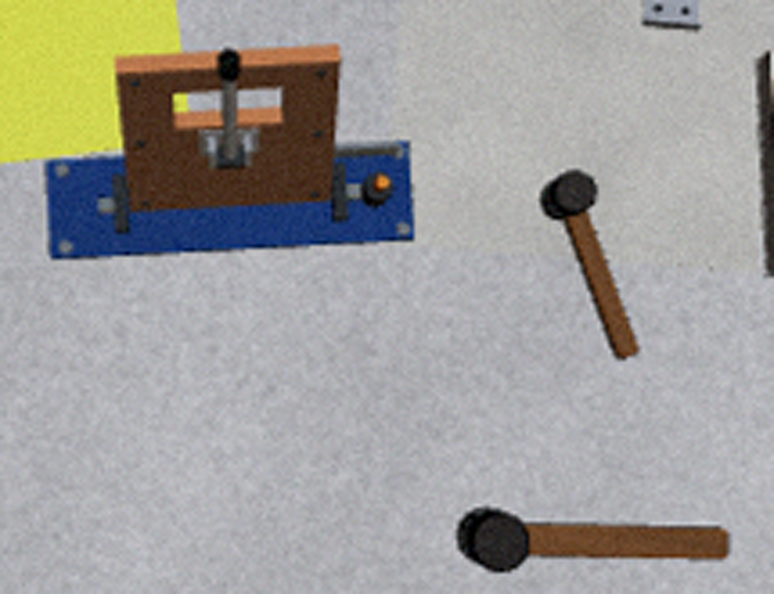

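The crop shows the small mallet: head top at full-image (424.7,238.3) and handle running to (439,282). The handle is 18–20 mm wide and 130 mm long, against 25 by 172 mm for the other, so the choice is right. The peg's orange top is at (371.4,235.8). Next I compute the grasp.

```bash
cat >> h.py <<'E'
E
python3 - <<'E'
from h import *
ct=manip.get_calibration("top");cs=manip.get_calibration("side")
hd=plane(ct,424.7,238.3,.075);print("head",hd)
a=plane(ct,432,263.6,.0495);print("handle mid",a,np.linalg.norm((a-hd)[:2]))
d=(hd-a)[:2];d/=np.linalg.norm(d);print(d,np.arctan2(d[1],d[0]))
print("peg",plane(ct,371.4,235.8,.105))
b=cv2.imread("pics/side0.png");h=cv2.cvtColor(b,cv2.COLOR_BGR2HSV)
for nm,rng,box in(("handle",((5,90,40),(20,255,255)),(225,290,365,395)),("pegtop",((5,120,60),(18,255,255)),(310,330,305,325))):
    m=cv2.inRange(h,*rng);q=np.zeros_like(m);x0,x1,y0,y1=box;q[y0:y1,x0:x1]=m[y0:y1,x0:x1]
    p=cv2.findNonZero(q);print(nm,None if p is None else (p.mean((0,1)),p.min((0,1)),p.max((0,1))))
J=np.array([.478,-.0018]);y=.034;R=np.array([[np.cos(y),-np.sin(y)],[np.sin(y),np.cos(y)]])
pg=J+R@[-.0015,-.130];print("peg pred",pg,proj(ct,[*pg,.105]),proj(cs,[*pg,.105]))
for n in("top","side"):print(n,proj(manip.get_calibration(n),[*(hd[:2]-d*.085),.0495]))
th=.4
ft=J+R@[ .23*np.sin(th),0];fz=.02+.23*np.cos(th);print("frametop",ft,fz,proj(ct,[*ft,fz]),proj(cs,[*ft,fz]))
f=np.array([-.024*np.cos(th)+.265*np.sin(th),0]);fo=J+R@f;z=.02+.265*np.cos(th)+.024*np.sin(th);print("foot",fo,z,proj(ct,[*fo,z]),proj(cs,[*fo,z]))
E
```

```text
head [ 0.47064569 -0.30300072  0.075     ]
handle mid [ 0.39225169 -0.32790897  0.0495    ] 0.08225594133527674
[0.95304964 0.3028141 ] 0.30764401076121817
peg [ 0.47863376 -0.1333755   0.105     ]
handle (array([260.55257732, 378.98969072]), array([234, 374], dtype=int32), array([287, 383], dtype=int32))
pegtop (array([322.75510204, 316.16326531]), array([319, 311], dtype=int32), array([329, 321], dtype=int32))
peg pred [ 0.48092002 -0.13177586] [370.86023196 235.07488356] [319.77363784 312.15784602]
top [432.29465729 264.41853502]
side [258.35030232 375.88358013]
frametop [0.56751445 0.00124466] 0.23184402862066358 [327.73331364 201.09206843] [367.2847576  249.97231308]
foot [0.55904353 0.00095654] 0.2734272036261722 [328.10488969 201.48268107] [364.52975211 236.97563536]
```

Emit:
{"api": "arm_command", "payload": {
  "plan": [
    {"offset":[0,0,-60],"delta_rot":[0,0,0.18],"gripper":0},
    {"offset":[0,0,-60],"delta_rot":[0,0,0.36],"gripper":0},
    {"offset":[0,0,-60],"delta_rot":[0,0,0.54],"gripper":0},
    {"offset":[0,0,-60],"delta_rot":[0,0,0.72],"gripper":0},
    {"offset":[0,0,-60],"delta_rot":[0,0,0.9],"gripper":0}
  ]
}}

```text
time_s: 0.72
eef_pos: [0.1697, 0.523, 0.2984]
ee_rot: [1.799, 2.575, -0.001]
ft_force: [-0.7, 0.1, 0.7]
opening: 0.088
grip_force: 0.0
```

Emit:
{"api": "arm_command", "payload": {
  "plan": [
    {"offset":[-60,-3,0],"delta_rot":[0,0,0.16],"gripper":0},
    {"offset":[-120,-5,0],"delta_rot":[0,0,0.32],"gripper":0},
    {"offset":[-180,-8,0],"delta_rot":[0,0,0.48],"gripper":0},
    {"offset":[-240,-10,0],"delta_rot":[0,0,0.64],"gripper":0},
    {"offset":[-300,-13,0],"delta_rot":[0,0,0.8],"gripper":0},
    {"offset":[-360,-15,0],"delta_rot":[0,0,0.96],"gripper":0},
    {"offset":[-420,-18,0],"delta_rot":[0,0,1.12],"gripper":0},
    {"offset":[-480,-20,0],"delta_rot":[0,0,1.28],"gripper":0}
  ]
}}

```text
time_s: 1.72
eef_pos: [0.3187, 0.0646, 0.2988]
ee_rot: [2.981, 0.992, 0.001]
ft_force: [1.8, -0.1, 1.0]
opening: 0.088
grip_force: 0.0
```

```bash
python3 - <<'E'
from h import *
s=manip.get_state();print(s["joint_positions"],s["eef_pos"],toolshift(s,[.4402,-.3127,.15]))
R=Ro.from_rotvec(s["ee_rot"]).as_matrix();print(R.round(3), np.arctan2(R[1,1],R[0,1])+1.263)
E
```

```text
[-1.69884906e-01 -8.09204621e-02  1.69064219e+00  1.05207528e-04
  1.53142130e+00  7.58333810e-01] [0.31872835 0.06456875 0.29879493] [-128.89367353  374.77984346  148.84049099]
[[ 0.801  0.599  0.   ]
 [ 0.599 -0.801  0.   ]
 [ 0.     0.    -1.   ]] 0.33477711655489495
```

Emit:
{"api": "arm_command", "payload": {
  "plan": [
    {"offset":[-20,60,0],"delta_rot":[0,0,0.1],"gripper":0},
    {"offset":[-40,118,0],"delta_rot":[0,0,0.2],"gripper":0},
    {"offset":[-60,175,0],"delta_rot":[0,0,0.335],"gripper":0},
    {"offset":[-80,233,20],"delta_rot":[0,0,0.335],"gripper":0},
    {"offset":[-100,290,60],"delta_rot":[0,0,0.335],"gripper":0},
    {"offset":[-118,342,95],"delta_rot":[0,0,0.335],"gripper":0},
    {"offset":[-129,375,120],"delta_rot":[0,0,0.335],"gripper":0},
    {"offset":[-129,375,120],"delta_rot":[0,0,0.335],"gripper":0}
  ]
}}

```text
time_s: 2.72
eef_pos: [0.4416, -0.312, 0.1754]
ee_rot: [-3.099, -0.485, 0.005]
ft_force: [-0.1, 0.2, 0.1]
opening: 0.0882
grip_force: 0.0
```

```bash
python3 - <<'E'
from h import *
c=manip.get_calibration("wrist");im=manip.grab_frame("wrist");cv2.imwrite("pics/w1.png",im);s=manip.get_state()
print(s["eef_pos"],proj(c,[.4402,-.3127,.0495]),proj(c,[.4706,-.303,.075]))
E
```

```text
[ 0.44175721 -0.31070188  0.17734607] [318.96090439 226.38704626] [318.74341648 185.26811124]
```

View pics/w1.png

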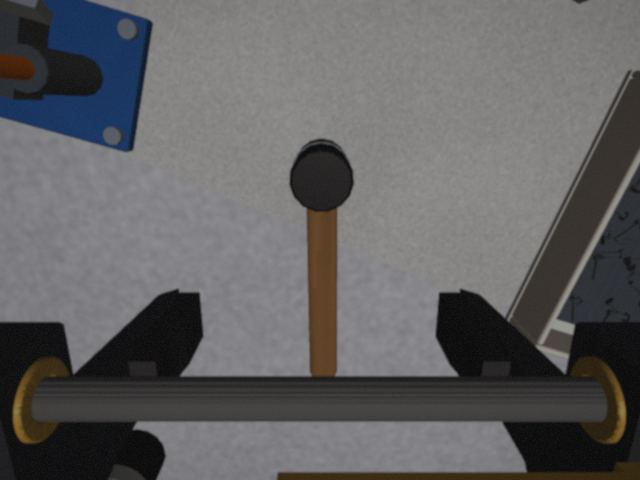

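The wrist view shows the mallet head centre at (321,181), and the handle runs straight down the image from (321,210) to (323,375). It is aligned with the tool to within a degree.

```bash
python3 - <<'E'
from h import *
c=manip.get_calibration("wrist");im=cv2.imread("pics/w1.png")
s=manip.get_state()
hd=plane(c,321,181,.075);e=plane(c,322.7,360,.0495);d=(hd-e)[:2];d/=np.linalg.norm(d)
print(hd,np.arctan2(d[1],d[0]));g=hd[:2]-.032*d
R=Ro.from_rotvec(s["ee_rot"]).as_matrix();print(g,s["eef_pos"],np.arctan2(R[1,0],R[0,0]));print(toolshift(s,[*g,.0185]))
E
```

```text
[ 0.47336911 -0.30243409  0.075     ] 0.32143091462950957
[ 0.44300801 -0.31254367] [ 0.44175721 -0.31070188  0.17734607] 0.3114976007109536
[  0.84068932   2.64566686 158.83741802]
```

Emit:
{"api": "arm_command", "payload": {
  "plan": [
    {"offset":[2,1,50],"delta_rot":[0,0,-0.01],"gripper":0},
    {"offset":[2,1,100],"delta_rot":[0,0,-0.01],"gripper":0},
    {"offset":[2,1,140],"delta_rot":[0,0,-0.01],"gripper":0},
    {"offset":[2,1,159],"delta_rot":[0,0,-0.01],"gripper":0},
    {"offset":[2,1,159],"delta_rot":[0,0,-0.01],"gripper":0},
    {"offset":[2,1,159],"delta_rot":[0,0,-0.01],"gripper":1},
    {"offset":[2,1,159],"delta_rot":[0,0,-0.01],"gripper":1},
    {"offset":[2,1,159],"delta_rot":[0,0,-0.01],"gripper":1}
  ],
  "squeeze": 55
}}

```text
time_s: 3.78
eef_pos: [0.4446, -0.3109, 0.0205]
ee_rot: [3.1, 0.505, 0.001]
ft_force: [0.1, -0.1, 0.8]
opening: 0.0602
grip_force: 0.0
```

Emit:
{"api": "arm_command", "payload": {
  "plan": [
    {"offset":[0,0,0],"delta_rot":[0,0,0],"gripper":1},
    {"offset":[0,0,0],"delta_rot":[0,0,0],"gripper":1},
    {"offset":[0,0,0],"delta_rot":[0,0,0],"gripper":1}
  ]
}}

```text
time_s: 4.15
eef_pos: [0.4444, -0.3108, 0.0197]
ee_rot: [-3.101, -0.505, 0.0]
ft_force: [0.3, 1.0, 0.9]
opening: 0.0304
grip_force: 0.0
```

Emit:
{"api": "arm_command", "payload": {
  "plan": [
    {"offset":[0,0,0],"delta_rot":[0,0,0],"gripper":1},
    {"offset":[0,0,0],"delta_rot":[0,0,0],"gripper":1},
    {"offset":[0,0,0],"delta_rot":[0,0,0],"gripper":1},
    {"offset":[0,0,0],"delta_rot":[0,0,0],"gripper":1}
  ]
}}

```text
time_s: 4.65
eef_pos: [0.4444, -0.3109, 0.0197]
ee_rot: [3.101, 0.505, -0.0]
ft_force: [-0.8, -0.0, -1.4]
opening: 0.0194
grip_force: 54.9
```

Emit:
{"api": "arm_command", "payload": {
  "plan": [
    {"offset":[0,0,-30],"delta_rot":[0,0,0],"gripper":1},
    {"offset":[0,0,-80],"delta_rot":[0,0,0],"gripper":1},
    {"offset":[0,0,-120],"delta_rot":[0,0,0],"gripper":1},
    {"offset":[0,0,-145],"delta_rot":[0,0,0],"gripper":1},
    {"offset":[0,0,-145],"delta_rot":[0,0,0],"gripper":1},
    {"offset":[0,0,-145],"delta_rot":[0,0,0],"gripper":1}
  ]
}}

```text
time_s: 5.4
eef_pos: [0.4439, -0.3102, 0.1632]
ee_rot: [-3.098, -0.505, 0.002]
ft_force: [0.6, 0.2, -3.3]
opening: 0.0193
grip_force: 54.9
```

```bash
python3 - <<'E'
from h import *
c=manip.get_calibration("wrist");im=manip.grab_frame("wrist");cv2.imwrite("pics/w2.png",im);s=manip.get_state()
print(s["eef_pos"],s["opening"],s["grip_force"])
R=Ro.from_rotvec(s["ee_rot"]).as_matrix();print(R.round(3))
z=s["eef_pos"][2]+.019+.0375;hd=s["eef_pos"][:2]+.032*R[:2,0]
print("pred head px",proj(c,[*hd,z]),"peg",proj(c,[.480,-.1325,.105]),proj(c,[.480,-.1325,.079]))
E
```

```text
[ 0.4438709  -0.31028383  0.16310164] 0.019209271389819996 54.85576931387186
[[ 0.948  0.317 -0.002]
 [ 0.317 -0.948  0.002]
 [-0.001 -0.003 -1.   ]]
pred head px [313.83253398 300.13729692] peg [-35.13879811  68.58797672] [ 5.55746614 72.74977664]
```

View pics/w2.png

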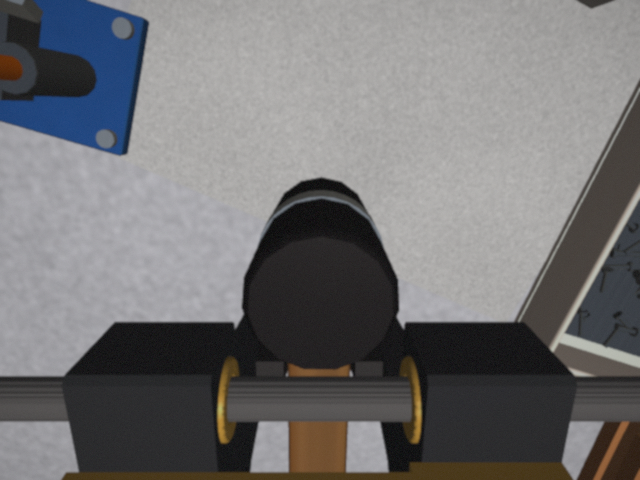

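The head hangs straight in the grip, with its top centre at (321,302), about where predicted. Now moving over the peg.

Emit:
{"api": "arm_command", "payload": {
  "plan": [
    {"offset":[14,-40,0],"delta_rot":[0,0,0],"gripper":1},
    {"offset":[28,-80,0],"delta_rot":[0,0,0],"gripper":1},
    {"offset":[42,-120,0],"delta_rot":[0,0,0],"gripper":1},
    {"offset":[54,-157,0],"delta_rot":[0,0,0],"gripper":1},
    {"offset":[54,-157,0],"delta_rot":[0,0,0],"gripper":1},
    {"offset":[54,-157,0],"delta_rot":[0,0,0],"gripper":1}
  ]
}}

```text
time_s: 6.2
eef_pos: [0.4458, -0.1451, 0.1641]
ee_rot: [-3.1, -0.505, 0.001]
ft_force: [-0.4, -0.5, -2.2]
opening: 0.0193
grip_force: 54.9
```

```bash
python3 - <<'E'
from h import *
s=manip.get_state();print(s["eef_pos"],s["ft_force"])
a=manip.grab_frame("side");A=cv2.resize(a[230:370,260:420],None,fx=4,fy=4,interpolation=cv2.INTER_CUBIC)
b=manip.grab_frame("top");B=cv2.resize(b[190:270,300:410],None,fx=4,fy=4,interpolation=cv2.INTER_CUBIC)
cv2.imwrite("pics/c2.png",np.clip(A*1.6,0,255).astype(np.uint8))
R=Ro.from_rotvec(s["ee_rot"]).as_matrix()
hb=s["eef_pos"]+.032*R[:,0]-[0,0,.0185]
cs=manip.get_calibration("side")
for n,X in(("headbot",hb),("headtop",hb+[0,0,.075]),("peg",[.480,-.1325,.105])):print(n,X,(proj(cs,X)-[260,230])*4)
E
```

```text
[ 0.44579228 -0.14512128  0.16414018] [-0.42031796 -0.51257954 -2.239985  ]
headbot [ 0.47613835 -0.13496672  0.14561687] [228.73157474 286.85142363]
headtop [ 0.47613835 -0.13496672  0.22061687] [225.26211672 201.9826091 ]
peg [0.48, -0.1325, 0.105] [237.3875576  329.09185731]
```

View pics/c2.png

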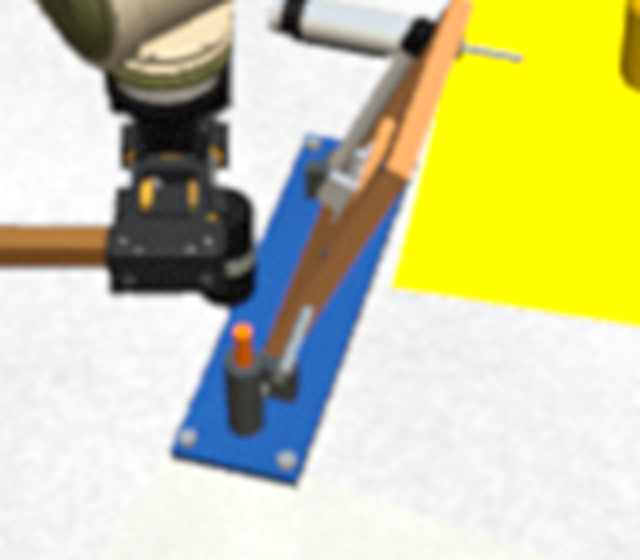

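The side crop shows the peg top at crop (243,331) and the head's lower rim centred at about (233,290). Both sit about 5 px right of prediction, so their relative position is as planned. Now pressing down.

Emit:
{"api": "arm_command", "payload": {
  "plan": [
    {"offset":[0,0,20],"delta_rot":[0,0,0],"gripper":1},
    {"offset":[0,0,35],"delta_rot":[0,0,0],"gripper":1},
    {"offset":[0,0,40],"delta_rot":[0,0,0],"gripper":1},
    {"offset":[0,0,44],"delta_rot":[0,0,0],"gripper":1},
    {"offset":[0,0,48],"delta_rot":[0,0,0],"gripper":1},
    {"offset":[0,0,52],"delta_rot":[0,0,0],"gripper":1}
  ]
}}

```text
time_s: 7.05
eef_pos: [0.4459, -0.1455, 0.1137]
ee_rot: [3.099, 0.504, 0.001]
ft_force: [-5.0, -0.3, 6.6]
opening: 0.0194
grip_force: 54.9
```

Emit:
{"api": "arm_command", "payload": {
  "plan": [
    {"offset":[0,0,4],"delta_rot":[0,0,0],"gripper":1},
    {"offset":[0,0,8],"delta_rot":[0,0,0],"gripper":1},
    {"offset":[0,0,11],"delta_rot":[0,0,0],"gripper":1},
    {"offset":[0,0,13],"delta_rot":[0,0,0],"gripper":1}
  ]
}}

```text
time_s: 7.55
eef_pos: [0.4458, -0.1455, 0.1007]
ee_rot: [3.1, 0.504, 0.001]
ft_force: [-5.2, -1.3, 7.8]
opening: 0.0198
grip_force: 54.9
```

Emit:
{"api": "arm_command", "payload": {
  "plan": [
    {"offset":[0,0,2],"delta_rot":[0,0,0],"gripper":1},
    {"offset":[0,0,3],"delta_rot":[0,0,0],"gripper":1},
    {"offset":[0,0,3],"delta_rot":[0,0,0],"gripper":1}
  ]
}}

```text
time_s: 7.92
eef_pos: [0.4458, -0.1455, 0.098]
ee_rot: [3.099, 0.504, 0.001]
ft_force: [-6.7, -0.0, 11.1]
opening: 0.0195
grip_force: 54.9
```

```bash
python3 - <<'E'
from h import *
s=manip.get_state();print(s["eef_pos"],s["ft_force"],s["wrist_torque"])
a=manip.grab_frame("side");A=cv2.resize(a[230:370,260:420],None,fx=4,fy=4,interpolation=cv2.INTER_CUBIC)
cv2.imwrite("pics/c3.png",np.clip(A*1.6,0,255).astype(np.uint8))
E
```

```text
[ 0.44576226 -0.14553391  0.09804636] [-6.70610649 -0.02306181 11.1357571 ] [0.01787603 1.0965246  0.103018  ]
```

View pics/c3.png

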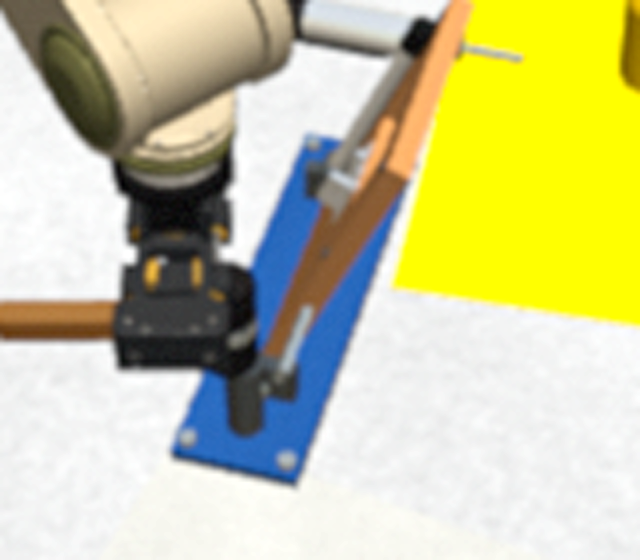

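The crop shows the head now just above the sleeve top at about (245,372), so it needs a little more.

Emit:
{"api": "arm_command", "payload": {
  "plan": [
    {"offset":[0,0,1],"delta_rot":[0,0,0],"gripper":1},
    {"offset":[0,0,2],"delta_rot":[0,0,0],"gripper":1},
    {"offset":[0,0,2],"delta_rot":[0,0,0],"gripper":1}
  ]
}}

```text
time_s: 8.35
eef_pos: [0.4456, -0.1461, 0.0968]
ee_rot: [3.098, 0.504, 0.001]
ft_force: [-11.7, -3.1, 20.7]
opening: 0.0196
grip_force: 55.0
```

Emit:
{"api": "arm_command", "payload": {
  "plan": [
    {"offset":[0,0,1],"delta_rot":[0,0,0],"gripper":1},
    {"offset":[0,0,2],"delta_rot":[0,0,0],"gripper":1},
    {"offset":[0,0,2],"delta_rot":[0,0,0],"gripper":1}
  ]
}}

```text
time_s: 8.72
eef_pos: [0.4452, -0.1464, 0.095]
ee_rot: [3.097, 0.504, -0.001]
ft_force: [-15.9, -5.2, 23.3]
opening: 0.0191
grip_force: 55.0
```

Emit:
{"api": "arm_command", "payload": {
  "plan": [
    {"offset":[0,0,-20],"delta_rot":[0,0,0],"gripper":1},
    {"offset":[0,0,-50],"delta_rot":[0,0,0],"gripper":1},
    {"offset":[0,0,-75],"delta_rot":[0,0,0],"gripper":1},
    {"offset":[-15,45,-75],"delta_rot":[0,0,0],"gripper":1},
    {"offset":[-30,90,-75],"delta_rot":[0,0,0],"gripper":1},
    {"offset":[-42,130,-75],"delta_rot":[0,0,0],"gripper":1},
    {"offset":[-54,157,-75],"delta_rot":[0,0,0],"gripper":1},
    {"offset":[-54,157,-75],"delta_rot":[0,0,0],"gripper":1}
  ]
}}

```text
time_s: 9.72
eef_pos: [0.4441, -0.3129, 0.1677]
ee_rot: [3.101, 0.5, 0.001]
ft_force: [0.7, -0.3, -1.7]
opening: 0.0196
grip_force: 55.0
```

```bash
python3 - <<'E'
from h import *
s=manip.get_state();print(s["eef_pos"],s["ft_force"],s["opening"])
a=manip.grab_frame("side");A=cv2.resize(a[270:410,240:400],None,fx=4,fy=4,interpolation=cv2.INTER_CUBIC)
w=cv2.resize(manip.grab_frame("wrist"),None,fx=.5,fy=.5)
o=np.zeros((560,800,3),np.uint8);o[:,:480]=A[:,:480] ;o[:240,480:]=w[:,:320]
cv2.imwrite("pics/c4.png",np.clip(o*1.5,0,255).astype(np.uint8))
cs=manip.get_calibration("side")
for z in(.105,.079):print((proj(cs,[.4815,-.1325,z])-[240,270])*4)
E
```

```text
[ 0.44411383 -0.31294876  0.16771303] [ 0.68491507 -0.27139292 -1.72704128] 0.019611388530116066
[319.56506042 169.62421308]
[320.56499149 196.67313393]
```

View pics/c4.png

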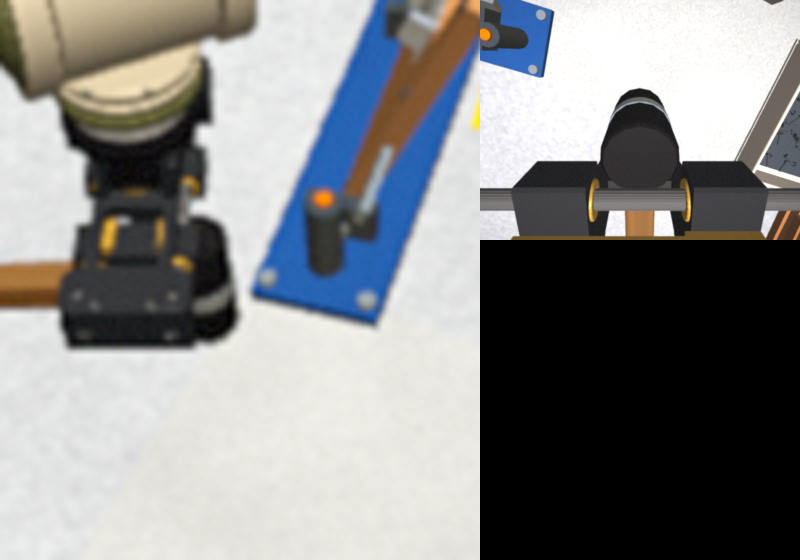

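The side view shows the orange peg top at (322,199), against a prediction of (321,197) for fully down. The wrist view shows the head top centre 14 px nearer the gripper, so the mallet tipped about 0.09 rad in the grip. I level it and put it back.

Emit:
{"api": "arm_command", "payload": {
  "plan": [
    {"offset":[0,0,50],"delta_rot":[0,-0.09,0],"gripper":1},
    {"offset":[0,0,95],"delta_rot":[0,-0.09,0],"gripper":1},
    {"offset":[0,0,130],"delta_rot":[0,-0.09,0],"gripper":1},
    {"offset":[0,0,140],"delta_rot":[0,-0.09,0],"gripper":1},
    {"offset":[0,0,143],"delta_rot":[0,-0.09,0],"gripper":1},
    {"offset":[0,0,145],"delta_rot":[0,-0.09,0],"gripper":1},
    {"offset":[0,0,145],"delta_rot":[0,-0.09,0],"gripper":1}
  ]
}}

```text
time_s: 10.7
eef_pos: [0.4447, -0.3111, 0.0237]
ee_rot: [3.082, 0.502, -0.137]
ft_force: [-1.2, 0.1, -3.4]
opening: 0.0196
grip_force: 55.0
```

Emit:
{"api": "arm_command", "payload": {
  "plan": [
    {"offset":[0,0,1],"delta_rot":[0,0,0],"gripper":1},
    {"offset":[0,0,2],"delta_rot":[0,0,0],"gripper":1},
    {"offset":[0,0,3],"delta_rot":[0,0,0],"gripper":1},
    {"offset":[0,0,3],"delta_rot":[0,0,0],"gripper":1}
  ]
}}

```text
time_s: 11.2
eef_pos: [0.444, -0.3111, 0.0204]
ee_rot: [3.083, 0.502, -0.139]
ft_force: [-3.0, 0.5, 4.3]
opening: 0.0193
grip_force: 55.0
```

Emit:
{"api": "arm_command", "payload": {
  "plan": [
    {"offset":[0,0,0],"delta_rot":[0,0,0],"gripper":0.5},
    {"offset":[0,0,0],"delta_rot":[0,0,0],"gripper":0.5},
    {"offset":[0,0,0],"delta_rot":[0,0,0],"gripper":0.5},
    {"offset":[0,0,0],"delta_rot":[0,0,0],"gripper":0.5},
    {"offset":[-4,0,-40],"delta_rot":[0,0,0],"gripper":0.5},
    {"offset":[-10,0,-100],"delta_rot":[0,0,0],"gripper":0.5},
    {"offset":[-16,0,-160],"delta_rot":[0,0.09,0],"gripper":0.5},
    {"offset":[-23,0,-230],"delta_rot":[0,0.09,0],"gripper":0.5}
  ]
}}

```text
time_s: 12.2
eef_pos: [0.4413, -0.3115, 0.2451]
ee_rot: [-3.101, -0.504, -0.001]
ft_force: [0.5, -0.1, -0.7]
opening: 0.0441
grip_force: 0.0
```

```bash
python3 - <<'E'
from h import *
s=manip.get_state();print(s["eef_pos"],s["joint_positions"],s["opening"])
R=Ro.from_rotvec(s["ee_rot"]).as_matrix();print(R.round(3))
cv2.imwrite("pics/w5.png",manip.grab_frame("wrist"))
c=manip.get_calibration("wrist");J=np.array([.478,-.0018])
E
```

```text
[ 0.44129798 -0.31147409  0.24510229] [-8.34338896e-01  3.58590697e-01  1.31324834e+00  9.23303897e-04
  1.46958166e+00  4.14358783e-01] 0.04406925601260132
[[ 0.949  0.316  0.001]
 [ 0.316 -0.949  0.   ]
 [ 0.001 -0.    -1.   ]]
```

View pics/w5.png

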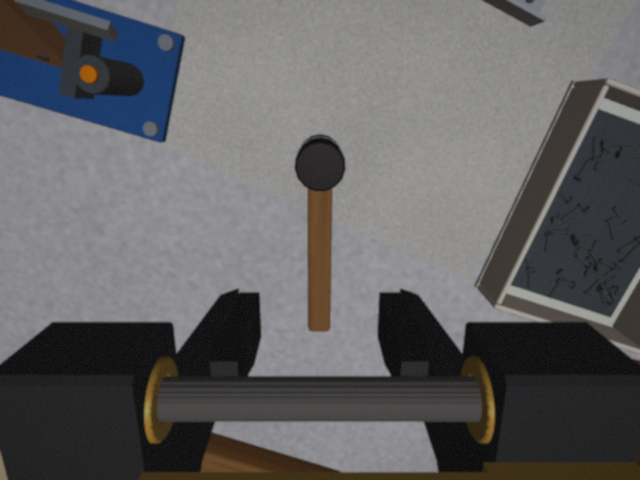

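The mallet stands alone on the bench with its head at (320,163), clear of the jig, and the peg top is inside the sleeve at (89,74). Next is the kickstand: go high and behind the foot with the fingers shut.

Emit:
{"api": "arm_command", "payload": {
  "plan": [
    {"offset":[0,0,-60],"delta_rot":[0,0,0],"gripper":1},
    {"offset":[0,0,-115],"delta_rot":[0,0,0.1],"gripper":1},
    {"offset":[40,-42,-115],"delta_rot":[0,0,0.2],"gripper":1},
    {"offset":[82,-83,-115],"delta_rot":[0,0,0.288],"gripper":1},
    {"offset":[123,-125,-115],"delta_rot":[0,0,0.288],"gripper":1},
    {"offset":[164,-167,-115],"delta_rot":[0,0,0.288],"gripper":1},
    {"offset":[205,-209,-115],"delta_rot":[0,0,0.288],"gripper":1},
    {"offset":[245,-250,-115],"delta_rot":[0,0,0.288],"gripper":1}
  ]
}}

```text
time_s: 13.25
eef_pos: [0.5958, 0.0052, 0.3577]
ee_rot: [3.141, 0.055, -0.0]
ft_force: [0.6, -0.9, -0.8]
opening: 0.0003
grip_force: 0.0
```

Emit:
{"api": "arm_command", "payload": {
  "plan": [
    {"offset":[0,0,0],"delta_rot":[0,0,0],"gripper":1},
    {"offset":[0,0,0],"delta_rot":[0,0,0],"gripper":1}
  ]
}}

```text
time_s: 13.5
eef_pos: [0.5951, 0.003, 0.3576]
ee_rot: [3.141, 0.055, -0.001]
ft_force: [0.5, -0.1, -0.2]
opening: 0.0006
grip_force: 0.0
```

```bash
python3 - <<'E'
from h import *
s=manip.get_state();print(s["eef_pos"],s["joint_positions"],s["opening"])
R=Ro.from_rotvec(s["ee_rot"]).as_matrix();print(R.round(3));print(toolshift(s,[.595,.0025,.258]))
E
```

```text
[0.5950513  0.00301288 0.35763262] [-1.93563287e-01  4.18238908e-01  9.03076800e-01 -3.35090967e-04
  1.82089761e+00  1.34213590e+00] 0.0005524938645149365
[[ 0.999  0.035 -0.001]
 [ 0.035 -0.999 -0.   ]
 [-0.001  0.    -1.   ]]
[-1.65827806e-03  4.93277684e-01  9.96327371e+01]
```

Emit:
{"api": "arm_command", "payload": {
  "plan": [
    {"offset":[0,0,50],"delta_rot":[0,0,0],"gripper":1},
    {"offset":[0,0,100],"delta_rot":[0,0,0],"gripper":1},
    {"offset":[0,0,100],"delta_rot":[0,0,0],"gripper":1},
    {"offset":[-20,0,100],"delta_rot":[0,0,0],"gripper":1},
    {"offset":[-40,0,99],"delta_rot":[0,0,0],"gripper":1},
    {"offset":[-55,0,97],"delta_rot":[0,0,0],"gripper":1}
  ]
}}

```text
time_s: 14.25
eef_pos: [0.5403, 0.0003, 0.2641]
ee_rot: [3.14, 0.053, 0.007]
ft_force: [0.7, -0.4, 0.3]
opening: 0.0005
grip_force: 0.1
```

Emit:
{"api": "arm_command", "payload": {
  "plan": [
    {"offset":[-15,0,-1],"delta_rot":[0,0,0],"gripper":1},
    {"offset":[-30,0,-2],"delta_rot":[0,0,0],"gripper":1},
    {"offset":[-45,0,-2],"delta_rot":[0,0,0],"gripper":1},
    {"offset":[-60,0,-2],"delta_rot":[0,0,0],"gripper":1},
    {"offset":[-75,0,-2],"delta_rot":[0,0,0],"gripper":1},
    {"offset":[-75,0,-40],"delta_rot":[0,0,0],"gripper":1},
    {"offset":[-75,0,-80],"delta_rot":[0,0,0],"gripper":1},
    {"offset":[-75,0,-80],"delta_rot":[0,0,0],"gripper":1}
  ]
}}

```text
time_s: 15.25
eef_pos: [0.4658, -0.0018, 0.345]
ee_rot: [3.139, 0.054, 0.012]
ft_force: [0.3, 0.0, 0.3]
opening: 0.0004
grip_force: 0.0
```

```bash
python3 - <<'E'
from h import *
s=manip.get_state();print(s["eef_pos"],s["ft_force"])
a=manip.grab_frame("side");b=manip.grab_frame("top")
A=cv2.resize(a[190:360,260:420],None,fx=3,fy=3,interpolation=cv2.INTER_CUBIC)
w=cv2.resize(manip.grab_frame("wrist"),None,fx=.5,fy=.5)
o=np.zeros((510,800,3),np.uint8);o[:,:480]=A;o[:240,480:]=w
B=cv2.resize(b[180:270,275:382],None,fx=3,fy=3);o[240:510,480:800]=B[:270,:320]
cv2.imwrite("pics/c6.png",np.clip(o*1.5,0,255).astype(np.uint8))
hub=np.array([.5007,-.001,.1353]);cs=manip.get_calibration("side")
for ph in(.4,0,-.4,-1,-1.5,-2.04):
    f=hub+.15*np.array([np.sin(ph),0,np.cos(ph)]);print(ph,f.round(3),(proj(cs,f)-[260,190])*3)
E
```

```text
[ 0.46580918 -0.00183791  0.34496013] [0.30760073 0.00640318 0.25597822]
0.4 [ 0.559 -0.001  0.273] [313.03588036 142.31546213]
0 [ 0.501 -0.001  0.285] [247.12465644 118.27330807]
-0.4 [ 0.442 -0.001  0.273] [182.64666213 116.16654807]
-1 [ 0.374 -0.001  0.216] [112.94927439 151.61671535]
-1.5 [ 0.351 -0.001  0.146] [ 93.38541266 204.90883908]
-2.04 [ 0.367 -0.001  0.067] [113.58316473 269.4731144 ]
```

View pics/c6.png

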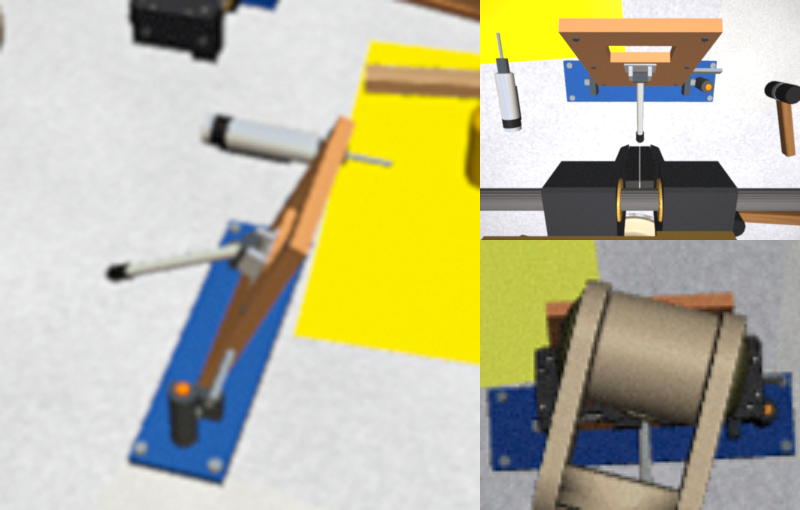

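The side crop shows the foot at (118,271), against (114,269) predicted at the 2.44 stop, so the kickstand is fully down. The frame's rail centre at (325,185) matches the prediction of (322,180). Now turning the tool to grip the top rail.

Emit:
{"api": "arm_command", "payload": {
  "plan": [
    {"offset":[15,0,-10],"delta_rot":[0,0,-0.18],"gripper":0.4},
    {"offset":[30,0,-15],"delta_rot":[0,0,-0.36],"gripper":0.4},
    {"offset":[50,0,-20],"delta_rot":[0,0,-0.54],"gripper":0.4},
    {"offset":[70,0,-20],"delta_rot":[0,0,-0.72],"gripper":0.4},
    {"offset":[90,0,-20],"delta_rot":[0,0,-0.9],"gripper":0.4},
    {"offset":[110,0,-20],"delta_rot":[0,0,-1.08],"gripper":0.4},
    {"offset":[125,0,-20],"delta_rot":[0,0,-1.26],"gripper":0.4},
    {"offset":[125,0,-20],"delta_rot":[0,0,-1.44],"gripper":0.4}
  ]
}}

```text
time_s: 16.4
eef_pos: [0.5907, 0.0029, 0.3592]
ee_rot: [-2.317, -2.117, 0.003]
ft_force: [0.3, 0.3, -1.2]
opening: 0.0528
grip_force: 0.0
```

Emit:
{"api": "arm_command", "payload": {
  "plan": [
    {"offset":[0,0,0],"delta_rot":[0,0,-0.13],"gripper":0.4},
    {"offset":[0,0,0],"delta_rot":[0,0,-0.13],"gripper":0.4}
  ]
}}

```text
time_s: 16.65
eef_pos: [0.59, 0.003, 0.3601]
ee_rot: [-2.184, -2.256, 0.002]
ft_force: [0.6, 0.9, -0.0]
opening: 0.0527
grip_force: 0.0
```

Emit:
{"api": "arm_command", "payload": {
  "plan": [
    {"offset":[0,0,0],"delta_rot":[0.15,0,0],"gripper":0.4},
    {"offset":[0,0,0],"delta_rot":[0.3,0,0],"gripper":0.4},
    {"offset":[0,0,0],"delta_rot":[0.4,0,0],"gripper":0.4},
    {"offset":[0,0,0],"delta_rot":[0.4,0,0],"gripper":0.4},
    {"offset":[0,0,0],"delta_rot":[0.4,0,0],"gripper":0.4}
  ]
}}

```text
time_s: 17.27
eef_pos: [0.59, 0.003, 0.3612]
ee_rot: [-1.973, -2.038, 0.411]
ft_force: [0.3, -0.8, -0.5]
opening: 0.0528
grip_force: 0.0
```

```bash
python3 - <<'E'
from h import *
s=manip.get_state();print(s["eef_pos"],s["joint_positions"],s["opening"])
R=Ro.from_rotvec(s["ee_rot"]).as_matrix()
T=np.array([.5675,.0012,.2318]);y=.034;cx,sx=np.cos(.4),np.sin(.4);jx=np.array([np.cos(y),np.sin(y),0]);k=np.array([0,0,1])
u=jx*sx+k*cx;n=jx*cx-k*sx;D=np.stack([np.cross(n,-u),n,-u],1)
print(R.round(3),"rotfix",Ro.from_matrix(R.T@D).as_rotvec().round(3))
for d in(.05,-.033):print(d,T+u*d,toolshift(s,T+u*d).round(1))
E
```

```text
[0.58999445 0.00303718 0.36124954] [-0.16267585  0.61971844  0.59852142 -0.10286769  2.31168797 -0.24998098] 0.05281979420783307
[[-0.033  0.921 -0.387]
 [ 0.999  0.03  -0.013]
 [-0.001 -0.387 -0.922]] rotfix [ 0.002  0.    -0.001]
0.05 [0.58695966 0.00186188 0.27785305] [-1.  29.5 78.1]
-0.033 [0.55465662 0.00076316 0.20140499] [ -1.   29.3 161.1]
```

Emit:
{"api": "arm_command", "payload": {
  "plan": [
    {"offset":[-1,20,40],"delta_rot":[0,0,0],"gripper":0.4},
    {"offset":[-1,29,80],"delta_rot":[0,0,0],"gripper":0.4},
    {"offset":[-1,29,80],"delta_rot":[0,0,0],"gripper":0.4},
    {"offset":[-1,29,110],"delta_rot":[0,0,0],"gripper":0.4},
    {"offset":[-1,29,140],"delta_rot":[0,0,0],"gripper":0.4},
    {"offset":[-1,29,158],"delta_rot":[0,0,0],"gripper":0.4},
    {"offset":[-1,29,158],"delta_rot":[0,0,0],"gripper":0.4}
  ]
}}

```text
time_s: 18.15
eef_pos: [0.5558, 0.0008, 0.206]
ee_rot: [-1.972, -2.039, 0.411]
ft_force: [-0.4, -0.9, 0.0]
opening: 0.0529
grip_force: 0.0
```

Emit:
{"api": "arm_command", "payload": {
  "plan": [
    {"offset":[0,0,0],"delta_rot":[0,0,0],"gripper":1},
    {"offset":[0,0,0],"delta_rot":[0,0,0],"gripper":1},
    {"offset":[0,0,0],"delta_rot":[0,0,0],"gripper":1},
    {"offset":[0,0,0],"delta_rot":[0,0,0],"gripper":1},
    {"offset":[0,0,0],"delta_rot":[0,0,0],"gripper":1},
    {"offset":[0,0,0],"delta_rot":[0,0,0],"gripper":1},
    {"offset":[0,0,0],"delta_rot":[0,0,0],"gripper":1}
  ],
  "squeeze": 30
}}

```text
time_s: 19.02
eef_pos: [0.5558, 0.0009, 0.2045]
ee_rot: [-1.971, -2.039, 0.412]
ft_force: [4.8, 0.7, 1.8]
opening: 0.0158
grip_force: 30.0
```

```bash
python3 - <<'E'
from h import *
s=manip.get_state();print(s["eef_pos"],s["ft_force"],s["opening"],s["grip_force"])
R=Ro.from_rotvec(s["ee_rot"]).as_matrix();print(R.round(3))
jx=np.array([np.cos(.034),np.sin(.034),0]);k=np.array([0,0,1]);H=np.array([.478,-.0018,.02])
v=s["eef_pos"]-H;print("from hinge x,z",v@jx,v[2],"lean",np.arctan2(v@jx,v[2]),np.hypot(v@jx,v[2]))
for th in np.arange(.05,.46,.05):
    Q=Ro.from_rotvec(-th*np.array([-np.sin(.034),np.cos(.034),0])).as_matrix()
    print(round(th,2),(R.T@(Q@v-v)*1000).round(1),(R.T@Ro.from_matrix(Q).as_rotvec()).round(3))
E
```

```text
[0.55575669 0.00087134 0.20445828] [4.76625721 0.68615951 1.77483553] 0.015830532748811472 30.014048803132027
[[-0.034  0.921 -0.388]
 [ 0.999  0.031 -0.013]
 [-0.    -0.388 -0.922]]
from hinge x,z 0.07780255639972261 0.1844582780968043 lean 0.3991481463108115 0.200195140152727
0.05 [  0.  -10.    0.2] [-0.05 -0.    0.  ]
0.1 [  0. -20.   1.] [-0.1 -0.   0. ]
0.15 [  0.  -29.9   2.2] [-0.15 -0.    0.  ]
0.2 [  0.  -39.8   4. ] [-0.2 -0.   0. ]
0.25 [  0.  -49.5   6.2] [-0.25 -0.    0.  ]
0.3 [  0.  -59.2   8.9] [-0.3 -0.   0. ]
0.35 [  0.  -68.7  12.1] [-0.35 -0.    0.  ]
0.4 [  0.  -78.   15.8] [-0.4 -0.   0. ]
0.45 [  0.  -87.1  19.9] [-0.45 -0.    0.  ]
```

Emit:
{"api": "arm_command", "payload": {
  "plan": [
    {"offset":[0,-10,0.2],"delta_rot":[-0.05,0,0],"gripper":1},
    {"offset":[0,-20,1],"delta_rot":[-0.1,0,0],"gripper":1},
    {"offset":[0,-29.9,2.2],"delta_rot":[-0.15,0,0],"gripper":1},
    {"offset":[0,-39.8,4],"delta_rot":[-0.2,0,0],"gripper":1},
    {"offset":[0,-39.8,4],"delta_rot":[-0.2,0,0],"gripper":1}
  ]
}}

```text
time_s: 19.65
eef_pos: [0.5166, -0.0004, 0.2162]
ee_rot: [-2.082, -2.153, 0.216]
ft_force: [5.4, 1.1, -3.8]
opening: 0.016
grip_force: 30.1
```

Forces are low. From here the same arc applies for the rest (0.1, then 0.2), and the lug should pass over the peg.

Emit:
{"api": "arm_command", "payload": {
  "plan": [
    {"offset":[0,-10,0.2],"delta_rot":[-0.05,0,0],"gripper":1},
    {"offset":[0,-20,1],"delta_rot":[-0.1,0,0],"gripper":1},
    {"offset":[0,-29.9,2.2],"delta_rot":[-0.15,0,0],"gripper":1},
    {"offset":[0,-39.8,4],"delta_rot":[-0.2,0,0],"gripper":1},
    {"offset":[0,-39.8,4],"delta_rot":[-0.2,0,0],"gripper":1},
    {"offset":[0,-39.8,4],"delta_rot":[-0.2,0,0],"gripper":1}
  ]
}}

```text
time_s: 20.4
eef_pos: [0.478, -0.0017, 0.2197]
ee_rot: [-2.182, -2.258, 0.001]
ft_force: [3.8, 1.3, -5.0]
opening: 0.0154
grip_force: 30.0
```

```bash
python3 - <<'E'
from h import *
s=manip.get_state();print(s["time_s"],s["eef_pos"],s["ft_force"],s["opening"],s["grip_force"])
R=Ro.from_rotvec(s["ee_rot"]).as_matrix();print(R.round(3))
jx=np.array([np.cos(.034),np.sin(.034),0]);v=s["eef_pos"]-np.array([.478,-.0018,.02]);print("lean",np.arctan2(v@jx,v[2]),np.hypot(v@jx,v[2]),"tool tilt",np.arctan2(-R[:,2]@jx,-R[2,2]))
b=manip.grab_frame("side");h=cv2.cvtColor(b,cv2.COLOR_BGR2HSV);cs=manip.get_calibration("side")
m=cv2.inRange(h,(0,0,0),(180,255,45));q=np.zeros_like(m);
d=cv2.inRange(h,(5,150,100),(18,255,255))[300:340,305:340];p=cv2.findNonZero(d);print("peg px",p.mean((0,1))+[305,300],"up/down pred",proj(cs,[.4815,-.1325,.105]),proj(cs,[.4815,-.1325,.079]))
n=cv2.connectedComponentsWithStats(m[180:340,240:330],connectivity=8);print([(c+[240,180],st[4]) for c,st in zip(n[3],n[2]) if 8<st[4]<400])
hub=np.array([.478-.024,-.0018,.135]);a=2.44;print("foot pred",proj(cs,hub+.15*np.array([-np.sin(a),0,np.cos(a)])))
cv2.imwrite("pics/last.png",b)
E
```

```text
20.4 [ 0.47796299 -0.0017124   0.21967681] [ 3.8012518   1.26247574 -4.99605755] 0.015432402949133105 30.038465609250125
[[-0.034  0.999 -0.002]
 [ 0.999  0.034  0.001]
 [ 0.001 -0.002 -1.   ]]
lean -0.00017030909704473347 0.19967681505708582 tool tilt 0.001849972890486639
peg px [321.16666667 319.83333333] up/down pred [319.8912651  312.40605327] [320.14124787 319.16828348]
[(array([319.72682927, 185.31707317]), np.int32(205)), (array([323.43478261, 231.72173913]), np.int32(115)), (array([295.73333333, 291.6       ]), np.int32(15)), (array([321.83464567, 329.11811024]), np.int32(127))]
foot pred [295.49245525 290.87535036]
```

```bash
python3 -c "
from workcell import manip
print(manip.job_done())"
```

```text
the job is handed in; nothing more can be done
None
```

The job is handed in at about 20 s of the 72 s: peg fully down, mallet back on the bench clear of the jig, kickstand fully down, and the frame still held upright in the gripper at about 0 rad lean.

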